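Find the softest shock mount and push its tag down

ROBOT

A 6-joint arm with a two-finger parallel gripper is mounted at the origin on the work surface. World frame = base frame: x ahead of the robot, y to its left, z up, the work surface at z = 0. Lengths are in m, angles in rad, forces in N, time in s.
With the tool pointing down it reaches from about 0.25 to 0.775 m from the base axis. Payload 4 kg.
Tool frame: the origin (TCP) lies midway between the tips of the shut fingers; the grasp point (between the pads) lies 19 mm behind it; z points along the fingers, x is the direction in which the jaws open and shut, and the axes are right-handed (so a half turn about z gives the same grasp; the last joint's range is limited). The gripper opens to 94 mm and grips with 3 to 60 N. Pads are 16 mm wide; open, the fingers measure 119 mm over their backs; the gripper's body (75 mm by 177 mm) begins 78 mm behind the grasp point.
Start: joints at [1.11, 0.087, 1.371, -0, 1.684, -0.103], TCP at [0.193, 0.515, 0.206] pointing down, gripper open.
Joint ranges: [-3.1, 3.1], [-0.76, 2.03], [0.27, 2.55], [-1.08, 4.22], [0.17, 2.65], [-2.57, 2.57]. Speed limits (rad/s): [2.79, 2.79, 3.14, 3.14, 3.14, 3.14].

INTERFACE

Orientations are given as [roll, pitch, yaw] about the fixed x, y, z axes, in that order (R = Rz(yaw) Ry(pitch) Rx(roll)).
In Python, from bench import robot gives the robot as it stands.
- The arm moves only by the shell command python3 -m handwheel 'ROWS'. ROWS is a JSON object of lists of equal length, an entry for each row: "delta_pos": the shift along the tool's x, y, z in mm, a list of three; "rotation": the turn, a rotation vector about the tool's x, y, z in rad, a list of three; "claw": the closure, from -1 (fully open) to 1 (shut). In form: {"delta_pos": [[tx, ty, tz], ...], "rotation": [[wx, wy, wz], ...], "claw": [claw, ...]}. A call has exactly 8 rows; each row shifts and turns the commanded pose from where the row before left it, along the tool's axes as they then stand; what a row does not reach is not made up. A row lasts 1/8 s, in which the tool goes at most 62.5 mm and 10.7 degrees, less where a joint would pass 70% of its speed; a pose out of reach is approached as far as the arm can. A call with a gripper value outside its range is refused whole. The fingers move at their own pace and stop on an object; the grip force is fixed at half the most. Time passes only in rows, so rows that do not move let the fingers close, or fill a call up. It gives the time, the measured TCP pose, the force and the opening at its end, in the units of the state.
- robot.get_obs(): the state, without advancing time (a new reading comes with each control period).
- robot.snapshot(name): name is "scene" or "top"; returns a dict with "color" (400x640x3 uint8, red, green, blue), "intrinsics" (3x3 intrinsics, pixels), "eye" and "rotation" of the camera in the world. Camera axes: x right, y down, z forward; pixel columns grow to the right and rows downward; lengths in m; the calibration is good to about 2 mm. A picture is of the moment at which its call begins. There is no depth.
- robot.close_job(): hands the job in, once; it reports no verdict.
The state is a dict: "time": time; "joint_positions": joint angles; "qvel": joint speeds; "joint_torque": joint torques, N m; "tool_pos": TCP position; "ee_rot": TCP orientation; "wrist_force": force on the tool from outside, world axes, zero at the start; "wrist_torque": the same for the moment, N m; "width": finger opening in m.
Only numpy, scipy, OpenCV 4.12 (cv2) and the standard library are available. Lean on these libraries where they do the work, as an engineer would, in place of code of your own. Each camera call takes 0.05 s, during which the arm holds its last target.

TASK

Three look-alike sprung shock mounts from a centrifuge stand in a row on the iron plate: press their round pads down about a centimetre each, one at a time, going from the robot's left to its right, to feel which spring is the softest. Then push the brass tab (the tag) behind that softest pad all the way down, and leave the other two tags up. Only press with the fingertips, and leave the spindle cap, the tube cup and the gear segment where they are.

Things in the scene. Friction and masses are not known exactly. Their poses are not given: they have to be found in the camera images.
- plate: dark iron plate, 150 x 360 x 12 mm, lying fixed on the bench. Origin: centre of its underside; x across it (away from the robot), y along it (to the robot's left), z up. Three identical-looking sprung mounts are bolted on it in a row along its y, 110 mm apart (at y about +110, 0, -110 mm); their order on the plate changes, and the letter in a mount's name says nothing of its place.
- pad_k_top (a point): centre of the top face of mount k's pad: a round black rubber-faced disc, 48 mm across, on a coil spring over a round steel housing, 35 mm from the plate's centre line on the side nearer the robot. Untouched, its top is 70 mm above the bench; it moves straight down with the pad. The spring's stiffness is different in each mount and cannot be seen: 10 mm down takes between 3 and 14 N, and the softest needs about half as much as the next.
- pad_k (a joint): how far mount k's pad is pressed down, m: 0 with the spring unloaded, 0.014 at its stop. Untouched it sags under its own weight by less than half a millimetre, the softest one most (0.4 mm, the others 0.1 to 0.2 mm: far too little to see). It springs back when let go.
- tag_k_top (a point): centre of the top face of mount k's tag: a brass T-shaped tab, top 16 x 28 mm (x, y of the plate), standing in a small steel block on the far side of the plate, 70 mm beyond its own pad's centre along the plate's x. Untouched, its top is 60 mm above the bench, 22 mm above the block.
- tag_k (a joint): how far mount k's tag is pushed down, m: 0 up, 0.016 fully down (top 44 mm above the bench). It slides against about 3 N of friction and stays where it is left.
- pad_m_top (a point): centre of the top face of mount m's pad: a round black rubber-faced disc, 48 mm across, on a coil spring over a round steel housing, 35 mm from the plate's centre line on the side nearer the robot. Untouched, its top is 70 mm above the bench; it moves straight down with the pad. The spring's stiffness is different in each mount and cannot be seen: 10 mm down takes between 3 and 14 N, and the softest needs about half as much as the next.
- pad_m (a joint): how far mount m's pad is pressed down, m: 0 with the spring unloaded, 0.014 at its stop. Untouched it sags under its own weight by less than half a millimetre, the softest one most (0.4 mm, the others 0.1 to 0.2 mm: far too little to see). It springs back when let go.
- tag_m_top (a point): centre of the top face of mount m's tag: a brass T-shaped tab, top 16 x 28 mm (x, y of the plate), standing in a small steel block on the far side of the plate, 70 mm beyond its own pad's centre along the plate's x. Untouched, its top is 60 mm above the bench, 22 mm above the block.
- tag_m (a joint): how far mount m's tag is pushed down, m: 0 up, 0.016 fully down (top 44 mm above the bench). It slides against about 3 N of friction and stays where it is left.
- pad_w_top (a point): centre of the top face of mount w's pad: a round black rubber-faced disc, 48 mm across, on a coil spring over a round steel housing, 35 mm from the plate's centre line on the side nearer the robot. Untouched, its top is 70 mm above the bench; it moves straight down with the pad. The spring's stiffness is different in each mount and cannot be seen: 10 mm down takes between 3 and 14 N, and the softest needs about half as much as the next.
- pad_w (a joint): how far mount w's pad is pressed down, m: 0 with the spring unloaded, 0.014 at its stop. Untouched it sags under its own weight by less than half a millimetre, the softest one most (0.4 mm, the others 0.1 to 0.2 mm: far too little to see). It springs back when let go.
- tag_w_top (a point): centre of the top face of mount w's tag: a brass T-shaped tab, top 16 x 28 mm (x, y of the plate), standing in a small steel block on the far side of the plate, 70 mm beyond its own pad's centre along the plate's x. Untouched, its top is 60 mm above the bench, 22 mm above the block.
- tag_w (a joint): how far mount w's tag is pushed down, m: 0 up, 0.016 fully down (top 44 mm above the bench). It slides against about 3 N of friction and stays where it is left.
- spindle_cap: loose brass spindle cap, stepped, 52 mm across, 46 mm high, beside the plate's left end; origin at the centre of its underside. To be left alone.
- tube_cup: loose grey enamel tube cup, 54 mm across, 80 mm high, open on top, beside the plate's right end; origin at the centre of its underside. To be left alone.
- gear_segment: loose heavy bronze toothed gear segment lying flat, about 130 x 115 mm, 20 mm thick, beyond the plate; origin on its underside near its middle. To be left alone.

How it is judged:
On the way, in this order (a step that is already met when the one before it is completed fails the run):
1. the left pad is pressed down more than 6 mm, the other two not pressed (((y of pad_k_top in the frame of plate above 0.055 m and value of joint pad_k above 0.006 m and value of joint each of pad_m, pad_w below 0.003 m) or (y of pad_m_top in the frame of plate above 0.055 m and value of joint pad_m above 0.006 m and value of joint each of pad_k, pad_w below 0.003 m) or (y of pad_w_top in the frame of plate above 0.055 m and value of joint pad_w above 0.006 m and value of joint each of pad_k, pad_m below 0.003 m))), for 0.1 s.
2. the middle pad is pressed down more than 6 mm, the other two not pressed (((y of pad_k_top in the frame of plate between -0.055 and 0.055 m and value of joint pad_k above 0.006 m and value of joint each of pad_m, pad_w below 0.003 m) or (y of pad_m_top in the frame of plate between -0.055 and 0.055 m and value of joint pad_m above 0.006 m and value of joint each of pad_k, pad_w below 0.003 m) or (y of pad_w_top in the frame of plate between -0.055 and 0.055 m and value of joint pad_w above 0.006 m and value of joint each of pad_k, pad_m below 0.003 m))), for 0.1 s.
3. the right pad is pressed down more than 6 mm, the other two not pressed (((y of pad_k_top in the frame of plate below -0.055 m and value of joint pad_k above 0.006 m and value of joint each of pad_m, pad_w below 0.003 m) or (y of pad_m_top in the frame of plate below -0.055 m and value of joint pad_m above 0.006 m and value of joint each of pad_k, pad_w below 0.003 m) or (y of pad_w_top in the frame of plate below -0.055 m and value of joint pad_w above 0.006 m and value of joint each of pad_k, pad_m below 0.003 m))), for 0.1 s.
4. the tag of the softest mount (the one whose untouched pad sinks most under its own weight, over 0.3 mm) is pushed down more than 12 mm (((value of joint pad_k above 0.0003 m and value of joint tag_k above 0.012 m and value of joint each of tag_m, tag_w below 0.004 m) or (value of joint pad_m above 0.0003 m and value of joint tag_m above 0.012 m and value of joint each of tag_k, tag_w below 0.004 m) or (value of joint pad_w above 0.0003 m and value of joint tag_w above 0.012 m and value of joint each of tag_k, tag_m below 0.004 m))), for 0.2 s.
At the end, for the whole second after the job is handed in: The softest mount's tag (softest: the untouched pad sags over 0.3 mm) is down by more than 12 of its 16 mm, the other two tags are within 4 mm of fully up, all three pads have sprung back (within 2 mm), and the cap, cup and gear segment are within 15 mm of where they began (((value of joint pad_k above 0.0003 m and value of joint tag_k above 0.012 m and value of joint each of tag_m, tag_w below 0.004 m) or (value of joint pad_m above 0.0003 m and value of joint tag_m above 0.012 m and value of joint each of tag_k, tag_w below 0.004 m) or (value of joint pad_w above 0.0003 m and value of joint tag_w above 0.012 m and value of joint each of tag_k, tag_m below 0.004 m)) and value of joint each of pad_k, pad_m, pad_w below 0.002 m and distance of each of spindle_cap, tube_cup, gear_segment from where it was at the start of the episode below 0.015 m).
It fails at once if the tag of a stiffer mount is pushed down 4 mm or more ((value of joint tag_k above 0.004 m and value of joint pad_k below 0.0003 m) or (value of joint tag_m above 0.004 m and value of joint pad_m below 0.0003 m) or (value of joint tag_w above 0.004 m and value of joint pad_w below 0.0003 m)).
It fails at once if the spindle cap is shoved, lifted or carried off (15 mm or more) (distance of spindle_cap from where it was at the start of the episode above 0.015 m).
It fails at once if the tube cup is shoved, lifted or carried off (15 mm or more) (distance of tube_cup from where it was at the start of the episode above 0.015 m).
It fails at once if the gear segment is shoved, lifted or carried off (15 mm or more) (distance of gear_segment from where it was at the start of the episode above 0.015 m).
It also fails if it takes over 51 s, if anything falls off the work surface, if the arm or the gripper's body presses on something with over 40 N, if the wrist force passes 120 N, or if a joint passes its speed limit or range.

## Working session

There is one attempt and no reset: what is moved stays moved. The work goes in short steps, Python scripts to look and compute and a shell command to move; the robot and the scene stay as the last step left them, time stands still between calls to the robot, and variables do not carry over. Pictures are saved under pics/ and viewed, and the job is handed in when it is done.

```bash
mkdir -p pics; ls
python3 - <<'E'
from bench import robot
import cv2,numpy as np
o=robot.get_obs(); print({k:np.round(v,4) for k,v in o.items()})
for n in("top","scene"):
    s=robot.snapshot(n); cv2.imwrite(f"pics/{n}0.png",s["color"][:,:,::-1]); print(n,s["intrinsics"],s["eye"],s["rotation"])
E
```

```text
pics
{'time': np.float64(0.0), 'joint_positions': array([ 1.1099,  0.088 ,  1.3722,  0.    ,  1.6836, -0.1031]), 'qvel': array([-0.0007, -0.0014,  0.0007, -0.001 ,  0.0011,  0.0012]), 'joint_torque': array([-1.00000e-03, -3.40199e+01, -3.02425e+01,  7.17000e-02,
        3.34000e-02, -2.00000e-04]), 'tool_pos': array([0.1924, 0.5147, 0.2043]), 'ee_rot': array([-3.1414e+00,  2.2000e-03,  1.2130e+00]), 'wrist_force': array([ 0.3405,  1.2148, -0.6363]), 'wrist_torque': array([ 0.0206, -0.0722, -0.0354]), 'width': np.float64(0.0942)}
top [[457.88034106   0.         326.99359708]
 [  0.         457.88034106 199.87195753]
 [  0.           0.           1.        ]] [0.519674   0.02881668 1.27955115] [-3.05285666 -0.00941536 -1.57865306]
scene [[485.07133937   0.         320.79015231]
 [  0.         485.07133937 199.40101401]
 [  0.           0.           1.        ]] [0.95619187 0.56587117 1.0232648 ] [-2.58194394 -0.00387362  2.64171521]
```

View pics/top0.png

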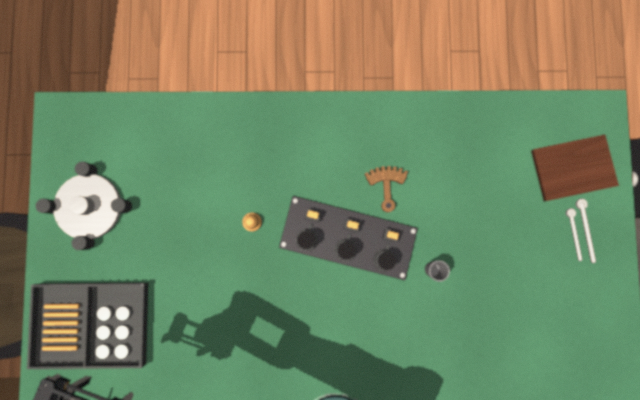

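View pics/scene0.png

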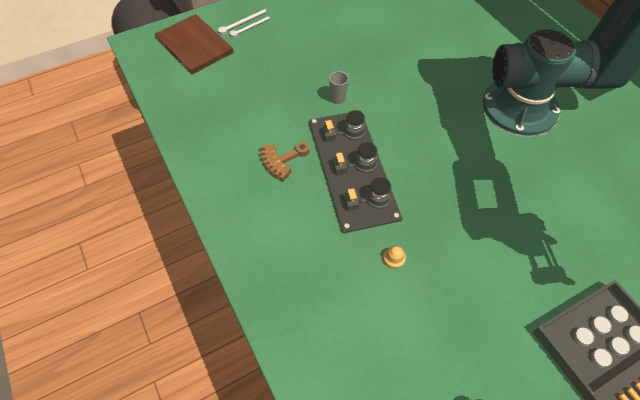

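The top view shows the plate near (350,237), tags at about (314,215), (353,225) and (393,235), the cap at (252,221), the cup at (439,270), and the gear segment at (387,187). The scene view agrees. Next I'll zoom in.

```bash
python3 - <<'E'
import cv2
a=cv2.imread("pics/top0.png")[155:300,230:460]; cv2.imwrite("pics/topz.png",cv2.resize(a,None,fx=3.4,fy=3.4,interpolation=cv2.INTER_CUBIC))
a=cv2.imread("pics/scene0.png")[60:280,240:440]; cv2.imwrite("pics/scz.png",cv2.resize(a,None,fx=2.7,fy=2.7,interpolation=cv2.INTER_CUBIC))
E
cat > h.py <<'E'
import numpy as np,cv2
from scipy.spatial.transform import Rotation as Ro
C={"top":(457.88034106,326.99359708,199.87195753,[0.519674,0.02881668,1.27955115],[-3.05285666,-0.00941536,-1.57865306]),
"scene":(485.07133937,320.79015231,199.40101401,[0.95619187,0.56587117,1.0232648],[-2.58194394,-0.00387362,2.64171521])}
def pix2w(n,u,v,z):
    f,cx,cy,e,r=C[n]; d=Ro.from_euler("xyz",r).apply([(u-cx)/f,(v-cy)/f,1]); e=np.array(e)
    return e+d*(z-e[2])/d[2]
def w2pix(n,p):
    f,cx,cy,e,r=C[n]; q=Ro.from_euler("xyz",r).inv().apply(np.array(p)-e)
    return np.array([cx+f*q[0]/q[2],cy+f*q[1]/q[2]])
E
python3 - <<'E'
from h import *
for n,box in(("top",(200,250,295,410)),("scene",(110,215,318,365))):
    im=cv2.imread(f"pics/{n}0.png"); hsv=cv2.cvtColor(im,cv2.COLOR_BGR2HSV)
    m=cv2.inRange(hsv,(12,90,150),(32,255,255)); k=np.zeros_like(m); r0,r1,c0,c1=box; k[r0:r1,c0:c1]=m[r0:r1,c0:c1]
    N,l,s,c=cv2.connectedComponentsWithStats(k)
    for i in range(1,N):
        if s[i][4]>15: print(n,s[i],c[i].round(1),pix2w(n,*c[i],.06).round(4))
E
```

```text
top [383 200  11  12  78] [387.8 205.4] [ 0.6121 -0.1461  0.06  ]
top [307 210  12   9  81] [312.4 214.2] [0.59   0.0558 0.06  ]
top [347 221  12   8  78] [352.3 224.5] [ 0.5617 -0.0504  0.06  ]
top [387 231  12   9  81] [392.2 234.9] [ 0.5333 -0.1561  0.06  ]
scene [325 120   9  13  67] [329.1 124.9] [ 0.5353 -0.1518  0.06  ]
scene [336 153   9  13  72] [340.  157.8] [ 0.5635 -0.0459  0.06  ]
scene [348 188   9  14  79] [352.  193.8] [0.5915 0.0595 0.06  ]
```

View pics/topz.png

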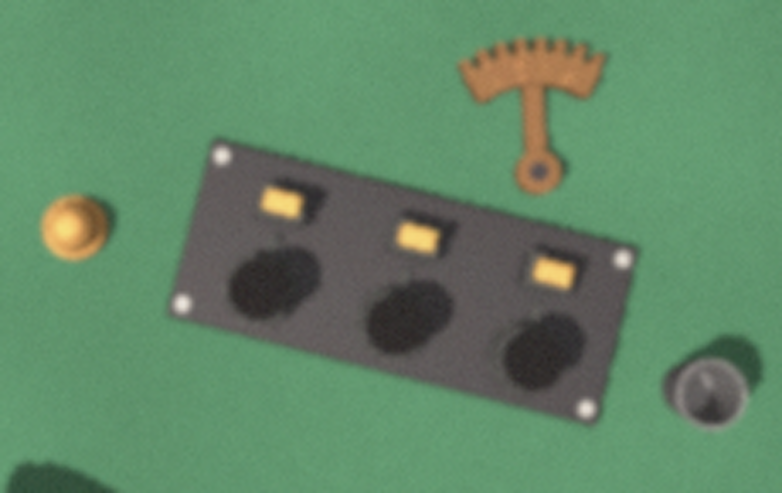

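View pics/scz.png

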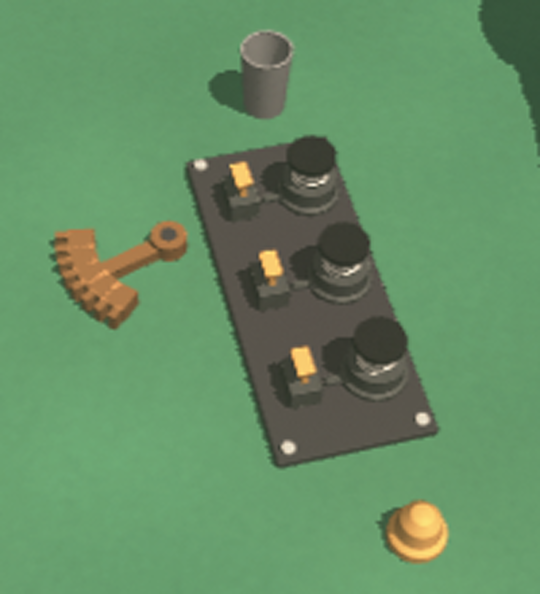

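```bash
cat >> h.py <<'E'
PX=np.array([.966,-.2585])
T={"L":np.array([.591,.0575]),"M":np.array([.5625,-.048]),"R":np.array([.534,-.154])}
P={k:v-.07*PX for k,v in T.items()}
def to(p,n=10):
    from bench import robot
    o=robot.get_obs(); R=Ro.from_euler("xyz",o["ee_rot"])
    print("t",round(float(o["time"]),2),"tcp",o["tool_pos"].round(4),"rpy",o["ee_rot"].round(4),"F",o["wrist_force"].round(2),"w",round(float(o["width"]),4))
    print("tool delta mm",(R.inv().apply(np.array(p)-o["tool_pos"])*1000).round(1))
E
python3 - <<'E'
from h import *
im=cv2.imread("pics/topz.png");im2=cv2.imread("pics/scz.png")
for k in P:
    print(k,P[k],[ (w2pix(n,[*P[k],.07]).round(1)) for n in C])
    for q,c in(([*P[k],.07],(0,0,255)),([*T[k],.06],(255,0,0))):
        u=(w2pix("top",q)-[230,155])*3.4; cv2.circle(im,tuple(int(x) for x in u),4,c,-1)
        u=(w2pix("scene",q)-[240,60])*2.7; cv2.circle(im2,tuple(int(x) for x in u),4,c,-1)
cv2.imwrite("pics/chk.png",np.hstack([cv2.resize(im,(480,303)),cv2.resize(im2,(276,303))]))
to([*P["L"],.12])
E
```

```text
L [0.52338  0.075595] [array([304.9, 239.3]), array([380.5, 185. ])]
M [ 0.49488  -0.029905] [array([345.1, 249.9]), array([367.4, 149.3])]
R [ 0.46638  -0.135905] [array([385.6, 260.5]), array([355.4, 116.8])]
t 0.1 tcp [0.1924 0.5147 0.2044] rpy [-3.1414e+00  2.0000e-03  1.2130e+00] F [0.17 0.71 0.01] w 0.0939
tool delta mm [-295.2  463.8   84.9]
```

View pics/chk.png

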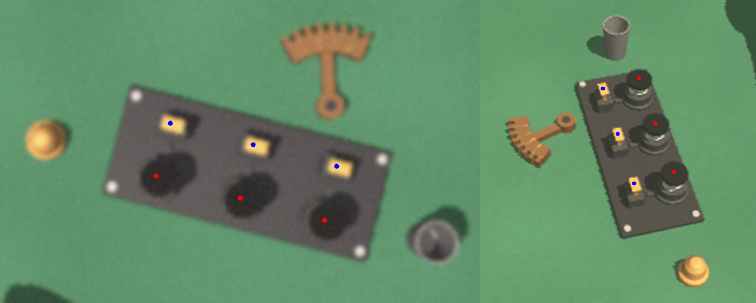

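The projected pad and tag points land on their features in both views. Now I'll shut the fingers and move over the left pad.

```bash
python3 -m handwheel '{"delta_pos":[[-25,39,0],[-25,39,0],[-25,39,0],[-25,39,0],[-25,39,0],[-25,39,0],[-25,39,0],[-25,39,0]],"rotation":[[0,0,0],[0,0,0],[0,0,0],[0,0,0],[0,0,0],[0,0,0],[0,0,0],[0,0,0]],"claw":[1,1,1,1,1,1,1,1]}'; python3 -c '
from h import *
to([*P["L"],.12])'
```

```text
time: 1.1
tool_pos: [0.4153, 0.2172, 0.205]
ee_rot: [-3.141, 0.0, 1.213]
wrist_force: [-0.3, 0.4, -0.5]
width: 0.0174
t 1.1 tcp [0.4153 0.2172 0.205 ] rpy [-3.1411e+00  3.0000e-04  1.2130e+00] F [-0.27  0.4  -0.54] w 0.0174
tool delta mm [-94.7 150.9  85. ]
```

```bash
python3 -m handwheel '{"delta_pos":[[-24,37,10],[-24,37,20],[-24,37,25],[-22,37,25],[0,0,0],[0,0,0],[0,0,0],[0,0,0]],"rotation":[[0,0,0],[0,0,0],[0,0,0],[0,0,0],[0,0,0],[0,0,0],[0,0,0],[0,0,0]],"claw":[1,1,1,1,1,1,1,1]}'; python3 -c '
from h import *
to([*P["L"],.12])'
```

```text
time: 2.1
tool_pos: [0.5206, 0.0797, 0.1266]
ee_rot: [3.14, -0.001, 1.215]
wrist_force: [-0.2, 0.4, -0.5]
width: 0.0005
t 2.1 tcp [0.5206 0.0797 0.1266] rpy [ 3.1399e+00 -9.0000e-04  1.2146e+00] F [-0.23  0.44 -0.51] w 0.0005
tool delta mm [-2.9  4.   6.6]
```

```bash
python3 -m handwheel '{"delta_pos":[[-3,4,15],[0,0,15],[0,0,13],[0,0,8],[0,0,0],[0,0,0],[0,0,0],[0,0,0]],"rotation":[[0,0,0],[0,0,0],[0,0,0],[0,0,0],[0,0,0],[0,0,0],[0,0,0],[0,0,0]],"claw":[1,1,1,1,1,1,1,1]}'; python3 -c '
from h import *
from bench import robot
to([*P["L"],.06])
s=robot.snapshot("scene")["color"][60:280,240:440,::-1];cv2.imwrite("pics/L1.png",cv2.resize(s,None,fx=2.7,fy=2.7))
to([*P["L"],.06])'
```

```text
time: 3.1
tool_pos: [0.5236, 0.0745, 0.075]
ee_rot: [3.141, -0.0, 1.213]
wrist_force: [0.3, -0.4, 0.5]
width: 0.0002
t 3.1 tcp [0.5236 0.0745 0.075 ] rpy [ 3.1406e+00 -5.0000e-04  1.2130e+00] F [ 0.34 -0.37  0.54] w 0.0002
tool delta mm [ 0.9 -0.6 15. ]
t 3.15 tcp [0.5235 0.0745 0.0749] rpy [ 3.1408e+00 -5.0000e-04  1.2130e+00] F [ 0.05 -0.25  0.23] w 0.0004
tool delta mm [ 0.9 -0.5 14.9]
```

View pics/L1.png

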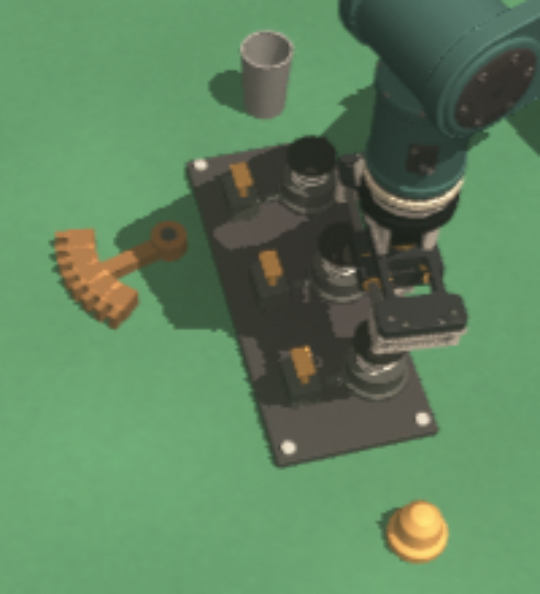

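The fingers hover over the left pad's centre and nothing else is touched. Pressing.

```bash
python3 -m handwheel '{"delta_pos":[[0,0,5],[0,0,5],[0,0,5],[0,0,0],[0,0,0],[0,0,0],[0,0,0],[0,0,0]],"rotation":[[0,0,0],[0,0,0],[0,0,0],[0,0,0],[0,0,0],[0,0,0],[0,0,0],[0,0,0]],"claw":[1,1,1,1,1,1,1,1]}'; python3 -c '
from h import *
from bench import robot
for i in range(3):
  to([*P["L"],.06]); robot.snapshot("top")'
```

```text
time: 4.15
tool_pos: [0.5238, 0.0745, 0.0617]
ee_rot: [3.14, -0.001, 1.213]
wrist_force: [-2.7, -0.3, 10.1]
width: 0.0006
t 4.15 tcp [0.5238 0.0745 0.0617] rpy [ 3.1399e+00 -7.0000e-04  1.2130e+00] F [-2.72 -0.31 10.07] w 0.0006
tool delta mm [ 0.9 -0.7  1.7]
t 4.2 tcp [0.5238 0.0746 0.0618] rpy [ 3.1398e+00 -7.0000e-04  1.2131e+00] F [-3.3   0.04 10.74] w 0.0003
tool delta mm [ 0.8 -0.8  1.8]
t 4.25 tcp [0.5238 0.0745 0.0618] rpy [ 3.1398e+00 -7.0000e-04  1.2131e+00] F [-3.62 -0.81 11.28] w 0.0006
tool delta mm [ 0.9 -0.8  1.8]
```

Left: about 10.7 N at about 8 mm, so a stiff one. Next is the middle.

```bash
python3 -m handwheel '{"delta_pos":[[0,0,-15],[0,0,-20],[0,0,0],[0,0,0],[0,0,0],[0,0,0],[0,0,0],[0,0,0]],"rotation":[[0,0,0],[0,0,0],[0,0,0],[0,0,0],[0,0,0],[0,0,0],[0,0,0],[0,0,0]],"claw":[1,1,1,1,1,1,1,1]}'; python3 -c '
from h import *
to([*P["M"],.075])'
```

```text
time: 5.3
tool_pos: [0.5232, 0.0745, 0.0944]
ee_rot: [-3.141, 0.0, 1.213]
wrist_force: [0.6, 0.9, -0.5]
width: 0.0004
t 5.3 tcp [0.5232 0.0745 0.0944] rpy [-3.1414  0.      1.2131] F [ 0.59  0.87 -0.51] w 0.0004
tool delta mm [-107.7   10.1   19.4]
```

```bash
python3 -m handwheel '{"delta_pos":[[-27,3,0],[-27,3,0],[-27,2,0],[-27,2,0],[0,0,10],[0,0,9],[0,0,0],[0,0,0]],"rotation":[[0,0,0],[0,0,0],[0,0,0],[0,0,0],[0,0,0],[0,0,0],[0,0,0],[0,0,0]],"claw":[1,1,1,1,1,1,1,1]}'; python3 -c '
from h import *
to([*P["M"],.06])'
```

```text
time: 6.3
tool_pos: [0.4949, -0.0295, 0.0753]
ee_rot: [-3.141, -0.0, 1.214]
wrist_force: [0.8, 0.6, -0.5]
width: 0.0003
t 6.3 tcp [ 0.4949 -0.0295  0.0753] rpy [-3.1413e+00 -2.0000e-04  1.2141e+00] F [ 0.83  0.6  -0.51] w 0.0003
tool delta mm [-0.4  0.1 15.3]
```

```bash
python3 -m handwheel '{"delta_pos":[[0,0,5],[0,0,5],[0,0,5],[0,0,0],[0,0,0],[0,0,0],[0,0,0],[0,0,0]],"rotation":[[0,0,0],[0,0,0],[0,0,0],[0,0,0],[0,0,0],[0,0,0],[0,0,0],[0,0,0]],"claw":[1,1,1,1,1,1,1,1]}'; python3 -c '
from h import *
from bench import robot
for i in range(3):
  to([*P["M"],.06]); robot.snapshot("top")'
```

```text
time: 7.3
tool_pos: [0.4951, -0.0301, 0.0607]
ee_rot: [3.141, -0.0, 1.213]
wrist_force: [0.9, 1.6, 3.7]
width: 0.0004
t 7.3 tcp [ 0.4951 -0.0301  0.0607] rpy [ 3.1409e+00 -5.0000e-04  1.2131e+00] F [0.85 1.59 3.72] w 0.0004
tool delta mm [ 0.1 -0.3  0.7]
t 7.35 tcp [ 0.4951 -0.0301  0.0607] rpy [ 3.1409e+00 -4.0000e-04  1.2130e+00] F [2.13 1.99 3.64] w 0.0004
tool delta mm [ 0.1 -0.2  0.7]
t 7.4 tcp [ 0.495  -0.0302  0.0606] rpy [ 3.1409e+00 -3.0000e-04  1.2130e+00] F [1.18 1.86 4.02] w 0.0004
tool delta mm [ 0.2 -0.2  0.6]
```

Middle: about 3.8 N at about 9.2 mm, so soft. On to the right.

```bash
python3 -m handwheel '{"delta_pos":[[0,0,-15],[0,0,-20],[0,0,0],[0,0,0],[0,0,0],[0,0,0],[0,0,0],[0,0,0]],"rotation":[[0,0,0],[0,0,0],[0,0,0],[0,0,0],[0,0,0],[0,0,0],[0,0,0],[0,0,0]],"claw":[1,1,1,1,1,1,1,1]}'; python3 -c '
from h import *
to([*P["R"],.075])'
```

```text
time: 8.45
tool_pos: [0.4947, -0.0302, 0.0953]
ee_rot: [-3.141, -0.0, 1.213]
wrist_force: [0.5, 1.1, -0.6]
width: 0.0004
t 8.45 tcp [ 0.4947 -0.0302  0.0953] rpy [-3.1413 -0.      1.213 ] F [ 0.48  1.05 -0.61] w 0.0004
tool delta mm [-109.    10.5   20.3]
```

```bash
python3 -m handwheel '{"delta_pos":[[-27,3,0],[-27,3,0],[-27,3,0],[-28,2,0],[0,0,10],[0,0,10],[0,0,0],[0,0,0]],"rotation":[[0,0,0],[0,0,0],[0,0,0],[0,0,0],[0,0,0],[0,0,0],[0,0,0],[0,0,0]],"claw":[1,1,1,1,1,1,1,1]}'; python3 -c '
from h import *
to([*P["R"],.06])'
```

```text
time: 9.45
tool_pos: [0.467, -0.1353, 0.0753]
ee_rot: [-3.141, -0.0, 1.214]
wrist_force: [-0.5, -0.3, -0.4]
width: 0.0007
t 9.45 tcp [ 0.467  -0.1353  0.0753] rpy [-3.1412e+00 -3.0000e-04  1.2143e+00] F [-0.47 -0.27 -0.39] w 0.0007
tool delta mm [-0.8 -0.4 15.3]
```

```bash
python3 -m handwheel '{"delta_pos":[[0,0,5],[0,0,5],[0,0,5],[0,0,0],[0,0,0],[0,0,0],[0,0,0],[0,0,0]],"rotation":[[0,0,0],[0,0,0],[0,0,0],[0,0,0],[0,0,0],[0,0,0],[0,0,0],[0,0,0]],"claw":[1,1,1,1,1,1,1,1]}'; python3 -c '
from h import *
from bench import robot
for i in range(3):
  to([*P["R"],.06]); robot.snapshot("top")'
```

```text
time: 10.45
tool_pos: [0.4675, -0.136, 0.0616]
ee_rot: [3.14, -0.001, 1.213]
wrist_force: [-1.4, 1.2, 6.3]
width: 0.0004
t 10.45 tcp [ 0.4675 -0.136   0.0616] rpy [ 3.140e+00 -8.000e-04  1.213e+00] F [-1.39  1.19  6.26] w 0.0004
tool delta mm [-0.3 -1.1  1.6]
t 10.5 tcp [ 0.4675 -0.136   0.0616] rpy [ 3.140e+00 -8.000e-04  1.213e+00] F [-1.28  1.93  5.74] w 0.0006
tool delta mm [-0.3 -1.1  1.6]
t 10.55 tcp [ 0.4676 -0.136   0.0616] rpy [ 3.140e+00 -9.000e-04  1.213e+00] F [-0.72  1.58  6.41] w 0.0006
tool delta mm [-0.4 -1.1  1.6]
```

Right: about 6.1 N at about 8 mm. The middle looks softest. With time in hand, I'll press the right pad 2 mm further, then press the middle again, to confirm against sensor noise.

```bash
python3 -m handwheel '{"delta_pos":[[0,0,2],[0,0,0],[0,0,0],[0,0,0],[0,0,0],[0,0,0],[0,0,0],[0,0,0]],"rotation":[[0,0,0],[0,0,0],[0,0,0],[0,0,0],[0,0,0],[0,0,0],[0,0,0],[0,0,0]],"claw":[1,1,1,1,1,1,1,1]}'; python3 -c '
from bench import robot
import numpy as np
o=[]
for i in range(8):
  s=robot.get_obs(); o.append([s["tool_pos"][2],s["wrist_force"][2]]); robot.snapshot("top")
print(np.mean(o,0),np.std(o,0))'
python3 -m handwheel '{"delta_pos":[[0,0,-17],[0,0,-20],[0,0,0],[27,-3,0],[27,-3,0],[27,-3,0],[28,-2,0],[0,0,0]],"rotation":[[0,0,0],[0,0,0],[0,0,0],[0,0,0],[0,0,0],[0,0,0],[0,0,0],[0,0,0]],"claw":[1,1,1,1,1,1,1,1]}'; python3 -c '
from h import *
to([*P["M"],.058])'
```

```text
time: 11.6
tool_pos: [0.4676, -0.136, 0.0599]
ee_rot: [3.14, -0.001, 1.213]
wrist_force: [-1.1, 1.7, 7.9]
width: 0.0002
[0.0599184  7.53977326] [1.65603194e-05 3.08584295e-01]
time: 13.0
tool_pos: [0.4942, -0.0289, 0.0943]
ee_rot: [-3.139, 0.0, 1.216]
wrist_force: [0.2, -0.5, 0.6]
width: 0.0008
t 13.0 tcp [ 0.4942 -0.0289  0.0943] rpy [-3.1395e+00  5.0000e-04  1.2158e+00] F [ 0.15 -0.5   0.62] w 0.0008
tool delta mm [-0.7  1.  36.3]
```

```bash
python3 -m handwheel '{"delta_pos":[[0,0,9],[0,0,9],[0,0,6],[0,0,6],[0,0,5],[0,0,0],[0,0,0],[0,0,0]],"rotation":[[0,0,0],[0,0,0],[0,0,0],[0,0,0],[0,0,0],[0,0,0],[0,0,0],[0,0,0]],"claw":[1,1,1,1,1,1,1,1]}'; python3 -c '
from bench import robot
import numpy as np
o=[]
for i in range(8):
  s=robot.get_obs(); o.append([s["tool_pos"][2],s["wrist_force"][2]]); robot.snapshot("top")
print(np.mean(o,0),np.std(o,0))'
python3 -m handwheel '{"delta_pos":[[0,0,-17],[0,0,-20],[0,0,0],[0,0,0],[0,0,0],[0,0,0],[0,0,0],[0,0,0]],"rotation":[[0,0,0],[0,0,0],[0,0,0],[0,0,0],[0,0,0],[0,0,0],[0,0,0],[0,0,0]],"claw":[1,1,1,1,1,1,1,1]}'; python3 -c '
from h import *
to([*T["M"],.075])'
```

```text
time: 14.0
tool_pos: [0.495, -0.0303, 0.0609]
ee_rot: [3.141, 0.0, 1.213]
wrist_force: [-1.9, -1.6, 2.4]
width: 0.0006
[0.06075717 3.05624271] [9.73674515e-05 4.37827537e-01]
time: 15.4
tool_pos: [0.4947, -0.0302, 0.0973]
ee_rot: [-3.141, -0.0, 1.213]
wrist_force: [-0.3, -0.1, -0.7]
width: 0.0004
t 15.4 tcp [ 0.4947 -0.0302  0.0973] rpy [-3.1413e+00 -1.0000e-04  1.2130e+00] F [-0.35 -0.07 -0.71] w 0.0004
tool delta mm [ 7.  69.7 22.3]
```

The repeat gives about 3.5 N for the middle against 7.5 N for the right, so the middle is confirmed. The fingers' orientation already matches the tag. Moving over it.

```bash
python3 -m handwheel '{"delta_pos":[[2,20,0],[2,20,0],[2,20,0],[1,10,0],[0,0,15],[0,0,10],[0,0,0],[0,0,0]],"rotation":[[0,0,0],[0,0,0],[0,0,0],[0,0,0],[0,0,0],[0,0,0],[0,0,0],[0,0,0]],"claw":[1,1,1,1,1,1,1,1]}'; python3 -c '
from h import *
from bench import robot
to([*T["M"],.044])
for n,(a,b,c,d) in(("top",(155,300,230,460)),("scene",(60,280,240,440))):
  s=robot.snapshot(n)["color"][a:b,c:d,::-1];cv2.imwrite(f"pics/T_{n}.png",cv2.resize(s,None,fx=2.6,fy=2.6))'
```

```text
time: 16.4
tool_pos: [0.5625, -0.048, 0.0725]
ee_rot: [-3.142, -0.0, 1.213]
wrist_force: [0.3, 0.2, 0.5]
width: 0.0003
t 16.4 tcp [ 0.5625 -0.048   0.0725] rpy [-3.1415 -0.      1.2132] F [0.3  0.24 0.54] w 0.0003
tool delta mm [-0.  -0.  28.5]
```

View pics/T_scene.png

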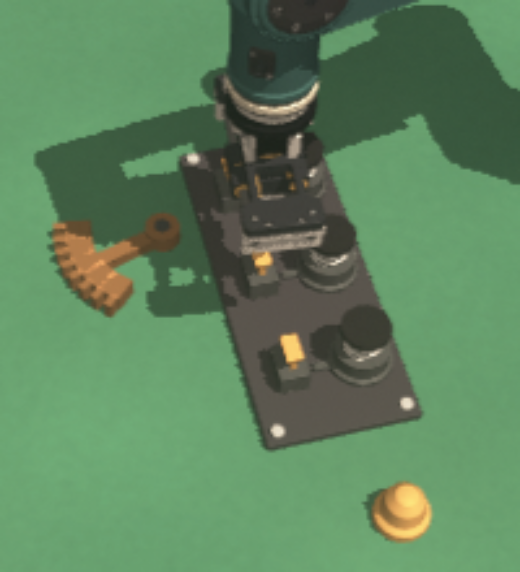

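The gripper is over the middle tag at about (262,262). Pushing down.

```bash
python3 -m handwheel '{"delta_pos":[[0,0,6],[0,0,6],[0,0,5],[0,0,5],[0,0,4],[0,0,3],[0,0,1],[0,0,0]],"rotation":[[0,0,0],[0,0,0],[0,0,0],[0,0,0],[0,0,0],[0,0,0],[0,0,0],[0,0,0]],"claw":[1,1,1,1,1,1,1,1]}'; python3 -c '
from h import *
to([*T["M"],.044])'
```

```text
time: 17.5
tool_pos: [0.5629, -0.0482, 0.0442]
ee_rot: [3.141, -0.0, 1.213]
wrist_force: [-4.1, 1.1, 10.3]
width: 0.0006
t 17.5 tcp [ 0.5629 -0.0482  0.0442] rpy [ 3.1410e+00 -1.0000e-04  1.2131e+00] F [-4.11  1.08 10.34] w 0.0006
tool delta mm [ 0.  -0.5  0.2]
```

Bottomed out: tip at 44.2 mm with 10 N. Retreating up and clear.

```bash
python3 -m handwheel '{"delta_pos":[[0,0,0],[0,0,-20],[0,0,-40],[0,0,-50],[0,0,-40],[0,-50,0],[0,-50,0],[0,-50,0]],"rotation":[[0,0,0],[0,0,0],[0,0,0],[0,0,0],[0,0,0],[0,0,0],[0,0,0],[0,0,0]],"claw":[1,1,1,1,1,1,1,1]}'
python3 -m handwheel '{"delta_pos":[[50,0,0],[50,0,0],[50,0,0],[50,0,0],[50,0,0],[0,0,0],[0,0,0],[0,0,0]],"rotation":[[0,0,0],[0,0,0],[0,0,0],[0,0,0],[0,0,0],[0,0,0],[0,0,0],[0,0,0]],"claw":[1,1,1,1,1,1,1,1]}'; python3 -c '
from h import *
from bench import robot
i=[]
for n,(a,b,c,d) in(("top",(155,300,230,460)),("scene",(60,280,240,440))):
  s=robot.snapshot(n)["color"][:,:,::-1]; cv2.imwrite(f"pics/{n}_e.png",s); i.append(cv2.resize(s[a:b,c:d],(400,400*(b-a)//(d-c))))
i[1]=i[1]; h=max(x.shape[0] for x in i)
cv2.imwrite("pics/end.png",np.hstack([cv2.copyMakeBorder(x,0,h-x.shape[0],0,0,cv2.BORDER_CONSTANT) for x in i]))'
```

```text
time: 18.5
tool_pos: [0.4208, 0.0049, 0.1918]
ee_rot: [-3.141, -0.0, 1.213]
wrist_force: [-0.3, -0.8, 0.5]
width: 0.0004
time: 19.5
tool_pos: [0.5096, 0.2374, 0.1926]
ee_rot: [3.141, 0.0, 1.211]
wrist_force: [0.2, 0.0, 0.1]
width: 0.0003
```

View pics/end.png

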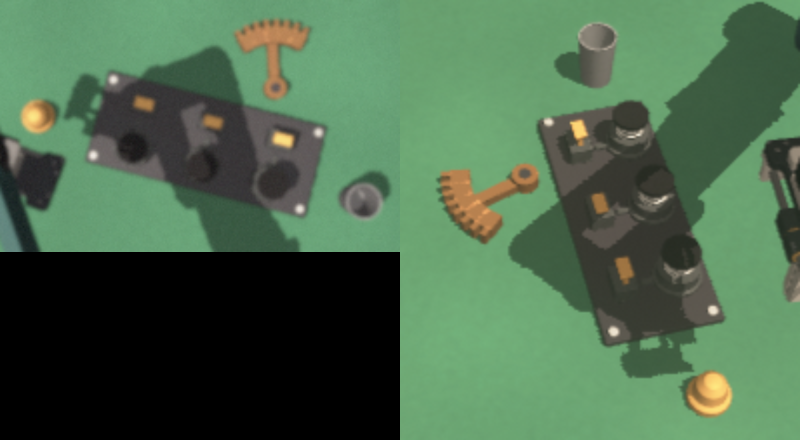

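In the scene view the middle tag at (600,205) sits low on its block, and the left (625,270) and right (580,133) tags still stand. The pads are up, and the cap, cup and gear segment are where they were.

```bash
python3 -c '
from bench import robot
print(robot.close_job())'
```

```text
the job is handed in; nothing more can be done
None
```

I pressed the three pads left, middle, right with the shut fingertips, found the middle spring softest, pushed its tag down and handed the job in. That took about 20 s of the 51 s allowed. No verdict is reported.

| Pad | Force | Pressed down |
|---|---|---|
| Left | about 10.7 N | about 8 mm |
| Middle | about 3.8 N | about 9 mm |
| Right | about 6.1 N | about 8 mm |

- **Repeat check:** pressing again gave 7.5 N on the right pad at about 10 mm. The middle pad gave about 3.1 N at about 9 mm. The readings carry roughly 0.5 N of noise. They still agree that the middle is about half as stiff as the right.
- **Tag:** the fingertips stopped at 44.2 mm above the bench with about 10 N, which matches the tag's stop at 44 mm.
- **Final pictures:** the middle tag is down and the left and right tags are up. All three pads have sprung back. By eye, the cap, cup and gear segment are where they began; I did not measure their positions.
- **Disagreement:** the two cameras differed by about 4 mm in y on the tag positions. I used a point between them, and it fitted both views.

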